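# Lower the draught cover of the carat balance and tare it

## Task

The hinged draught cover of the carat balance stands open. Tip it forward from behind, catch it on a finger as it falls and let it down on that finger until it is fully shut, without a bang and without pinching it. Then, with the cover shut, press the long tare key all the way down and let it come up; leave the dish on the pan, the round power key and the things lying around alone.

Things in the scene. Friction and masses are not known exactly. Their poses are not given: they have to be found in the camera images.
- balance: white bench balance, 183 mm deep (x), 160 wide (y), fixed; origin under its centre, x to its back, z up. Clear draught shield box (x -17 to 87 mm, 132 wide, rim 90 mm above the worktop) on a housing 46 mm high; in front of it (x -92 to -17) the control panel, 40 mm high at x = -54, sloping 9 degrees down to the front, display in its middle
- cover (a joint): angle of the draught cover (rad): 0 shut, level on the shield; 1.57 upright; 1.95 leaning back at its stop. Hinge along the balance's y at the back of the shield. It weighs about 150 g; light hinge friction holds it within about 15 degrees of upright; tipped further forward it falls shut in under a second
- cover_hinge (a point): middle of the cover's hinge axis, 88.5 mm behind the balance's origin and 93 mm above the worktop
- cover_lip (a point): middle of the front edge of the cover's lip, 123.5 mm from the hinge axis; x runs along the cover to the hinge, z out of its upper face. The cover is an aluminium frame with a clear pane, 134 mm wide, 6 thick; the lip is a tongue 96 mm wide, 4 thick, with a 6 mm round bead in front. Shut, it overhangs the shield's front by 18 mm, 47 mm above the panel
- tare_top (a point): centre of the top of the tare key: a white bar 40 mm (along y) by 18 mm, at the left (+y) of the control panel as seen from the front, standing 6.5 mm proud; z is its outward direction
- tare (a joint): travel of the tare key (m): 0 up, 0.004 fully down; its spring needs 1.2 N to start and 4.4 N fully down, and returns it
- power_top (a point): centre of the top of the small round power key, 13 mm across, 5.5 mm proud, at the right (-y) of the control panel
- power (a joint): travel of the power key (m): 0 up, 0.004 down
- dish: loose aluminium weighing dish, 48 mm across and 14 mm high, standing upright on the round steel pan inside the shield; origin under its centre
- tweezers: loose cross-locking tweezers 150 mm long lying on the worktop to the right of the balance; origin under the centre
- loupe: loose folding loupe 24 x 56 x 12 mm lying on the worktop to the left of the balance; origin under the centre
- dropper: loose square clear dropper bottle 30 x 30 x 86 mm standing in front of the polishing motor; origin under the centre
- wax: loose cake of beeswax 31 x 46 x 18 mm on the worktop in front of the polishing motor; origin under the centre
- pliers: loose pliers 129 mm long lying on the pale board at the far right; origin under the centre
- handfile: loose wood-handled file 196 mm long lying on the pale board at the far right; origin under the centre

How it is judged:
By the outcome, as a careful person would: the job done as asked, in the order asked, and still so for the second after the job is handed in, with the robot touching nothing.
It also fails if it takes over 51 s, if anything falls off the work surface, if the arm or the gripper's body presses on something with over 40 N, if the wrist force passes 120 N, or if a joint passes its speed limit or range.

## Robot

A 6-joint arm with a two-finger parallel gripper is mounted at the origin on a cart in front of the work surface, level with it; the furniture and walls round the work are solid. World frame = base frame: x ahead of the robot, y to its left, z up, the work surface at z = 0. Lengths are in m, angles in rad, forces in N, time in s.
With the tool pointing down it reaches from about 0.375 to 0.925 m from the base axis. Payload 5.7 kg.
Tool frame: the origin (TCP) lies at the very end of the fingers, on their centre line; the grasp point (between the pads) lies ctrl.grip_depth behind it (ctrl.grip_depth is the distance from the TCP to the grasp point, in m); z points along the fingers, y is the line along which they close (so a half turn about z gives the same grasp; the last joint's range is limited). The gripper opens to 88 mm and grips with 3 to 60 N. Pads are 20 mm wide; open, the fingers measure 115 mm over their backs; the gripper's body (75 mm by 178 mm) begins 61 mm behind the grasp point.
Start: joints at [-0.115, 0.359, 1.51, -0, 1.272, -0.115], TCP at [0.6, -0, 0.223] pointing down, gripper open.
Joint ranges: [-2.97, 2.97], [-1.01, 2.36], [0.21, 2.38], [-0.96, 4.11], [0.2, 2.71], [-2.98, 2.98]. Speed limits (rad/s): [2.39, 2.39, 3.14, 3.14, 3.14, 3.14].

## Interface

Orientations are given as a 3x3 rotation matrix whose columns are the frame's x, y, z axes.
In Python, from workcell import readout, eyes, ctrl gives the robot as it stands.
- The arm moves only by the tool move_arm, never from a script. Its argument "plan" is a list of rows, each a list of 7 numbers: the turn, a rotation vector about the world's x, y, z in units of 5 degrees (1.0 is 5 degrees), then the shift along the world's x, y, z in units of 40 mm (1.0 is 40 mm), then the closure, from -1 (fully open) to 1 (shut). A call has 1 to 20 rows; each row shifts and turns the commanded pose from where the row before left it; what a row does not reach is not made up. A row lasts 1/10 s, in which the tool goes at most 50 mm and 8.59 degrees, less where a joint would pass 70% of its speed; a pose out of reach is approached as far as the arm can. A call is refused whole if a number of a shift passes 1 or a number of a turn 1, either way. A call with a gripper value outside its range is refused whole. The fingers move at their own pace and stop on an object; the grip force is fixed at half the most. Time passes only in rows, so rows that do not move let the fingers close. It gives the time, the measured TCP pose, the force, the opening and the grip force at its end, in the units of the state.
- readout.read_state(): the state, without advancing time (a new reading comes with each control period).
- eyes.get_image(name): name is "scene" or "side" or "wrist"; returns (picture, depth): 384x512x3 uint8, red, green, blue; 384x512 float32, m along the optical axis (not along the pixel's ray), 0 where there is no reading.
- eyes.camera_params(name): a dict with "fx", "fy", "cx", "cy" (pixels), "rvec" (rotation vector, rad) and "tvec" (3), from world to camera coordinates, as OpenCV has them. Camera axes: x right, y down, z forward; pixel columns grow to the right and rows downward; lengths in m; the calibration is good to about 2 mm. A picture is of the moment at which its call begins: read the wrist's pose just before it. camera_params takes no time and is no camera call; for the wrist camera it gives the pose at the moment of the call.
- ctrl.finish_job(): hands the job in; it is judged then, once.
The state is a dict: "time": time; "joints": joint angles; "joint_vel": joint speeds; "effort": joint torques, N m; "ee_pos": TCP position; "orientation": TCP orientation; "force": force on the tool from outside, world axes, zero at the start; "moment": the same for the moment, N m; "gripper_width": finger opening in m; "grasp_force": force on a finger pad.
Only numpy, scipy, OpenCV 4.12 (cv2) and the standard library are available. Lean on these libraries where they do the work, as an engineer would, in place of code of your own. Each camera call takes 0.05 s, during which the arm holds its last target. There are 200 camera calls.

## Working session

There is one attempt and no reset: what is moved stays moved. The work goes in short steps, Python scripts to look and compute and a tool call to move; the robot and the scene stay as the last step left them, time stands still between calls to the robot, and variables do not carry over. Pictures are saved under pics/ and viewed, at most 10 in all, crops included, and the job is handed in when it is done.

Besides the shell and the picture viewer there is one more tool, called after "Request:" in YAML: its name, and indented under it one key for each argument. move_arm: Moves the arm, as the interface text tells. Its arguments: {"type":"object","properties":{"plan":{"type":"array","items":{"type":"array","items":{"type":"number"}}}},"required":["plan"]}

```bash
ls; mkdir -p pics
cat > h.py <<'E'
import numpy as np, cv2
from workcell import readout, eyes, ctrl
def grab(n):
    p=eyes.camera_params(n); im,d=eyes.get_image(n)
    R=cv2.Rodrigues(np.array(p["rvec"],float))[0]; t=np.array(p["tvec"],float).ravel()
    return im,d,p,R,t
def cloud(d,p,R,t):
    v,u=np.mgrid[:d.shape[0],:d.shape[1]]
    c=np.stack([(u-p["cx"])/p["fx"]*d,(v-p["cy"])/p["fy"]*d,d],-1)
    return (c-t)@R   # world
E
python3 - <<'E'
from h import *
for n in("scene","side"):
    im,d,p,R,t=grab(n); np.savez(f"{n}0.npz",im=im,d=d,P=cloud(d,p,R,t))
    cv2.imwrite(f"pics/{n}0.png",im[:,:,::-1]); print(n,-R.T@t,R[2],p["fx"])
s=readout.read_state(); print(s["time"],s["ee_pos"],s["orientation"],s["force"],ctrl.grip_depth)
E
```

```text
pics
scene [0.34842906 0.50892526 1.11204827] [ 0.10500822 -0.44579755 -0.88895321] 421.928588163626
side [0.46771907 1.08063281 0.71497329] [ 0.01419556 -0.87427714 -0.4852195 ] 376.45882835567136
0.1 [5.99382184e-01 4.60889531e-05 2.21903403e-01] [[-3.02669962e-05  9.99998641e-01 -1.64831506e-03]
 [ 9.99999988e-01  3.05150758e-05  1.50480060e-04]
 [ 1.50530154e-04 -1.64831049e-03 -9.99998630e-01]] [ 0.61831657 -0.10490136 -0.03449732] 0.0187
```

View pics/scene0.png

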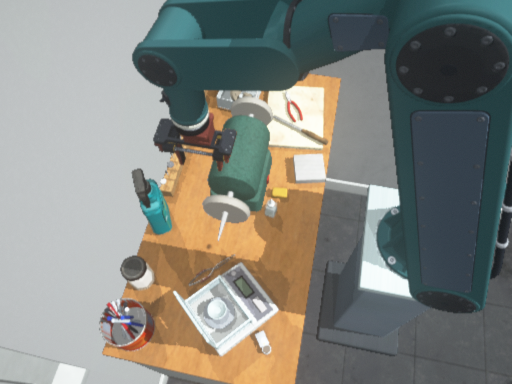

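View pics/side0.png

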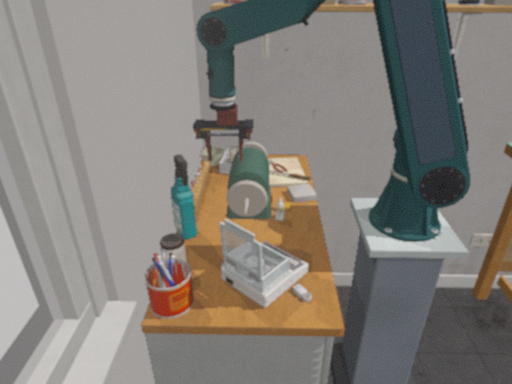

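The scene view shows the balance at about px (230,305), panel with display (243,287) facing the robot, cover open at about (190,312), loupe (262,342), cup and jar behind at (127,325)/(137,270). I'll measure from the depth.

Run:
```python
from h import *
A=np.load("scene0.npz");B=np.load("side0.npz")
# upscaled crop
c=A["im"][250:370,90:290,::-1]; c=cv2.resize(c,None,fx=4,fy=4,interpolation=cv2.INTER_CUBIC); cv2.imwrite("pics/c0.png",c)
# white-ish points
for S,n in((A,"scene"),(B,"side")):
    P=S["P"];im=S["im"].astype(int)
    sl=(P[...,0]>.4)&(P[...,0]<.95)&(P[...,1]>.2)&(P[...,1]<.65)
    hsv=cv2.cvtColor(S["im"],cv2.COLOR_RGB2HSV)
    m=sl&(hsv[...,1]<50)&(S["d"]>0)&(P[...,2]>.015)
    Q=P[m]; print(n,m.sum())
    for lo,hi in((.015,.05),(.05,.085),(.085,.1),(.1,.3)):
        q=Q[(Q[:,2]>lo)&(Q[:,2]<hi)]; 
        if len(q):
            r=cv2.minAreaRect(q[:,:2].astype(np.float32)); print(lo,hi,len(q),np.round(r[0],3),np.round(r[1],3),round(r[2],1),q.mean(0).round(3))
    w=P[sl&(P[...,2]<.01)&(S["d"]>0)]; print("table z",np.median(w[:,2]))
```

```text
scene 29315
0.015 0.05 3191 [0.593 0.348] [0.386 0.297] 0.1 [0.538 0.305 0.042]
0.05 0.085 2210 [0.596 0.352] [0.297 0.383] 89.2 [0.615 0.326 0.065]
0.085 0.1 1260 [0.598 0.366] [0.327 0.374] 89.7 [0.668 0.323 0.094]
0.1 0.3 8526 [0.65  0.405] [0.357 0.335] 79.9 [0.771 0.393 0.199]
table z 9.057785032163771e-05
side 50460
0.015 0.05 1259 [0.59  0.314] [0.227 0.381] 89.9 [0.532 0.346 0.036]
0.05 0.085 1680 [0.593 0.333] [0.262 0.374] 89.9 [0.585 0.331 0.067]
0.085 0.1 1042 [0.69  0.359] [0.472 0.351] 43.5 [0.667 0.355 0.094]
0.1 0.3 13920 [0.648 0.446] [0.453 0.328] 82.3 [0.765 0.496 0.19 ]
table z -0.04931088649957747
```

View pics/c0.png

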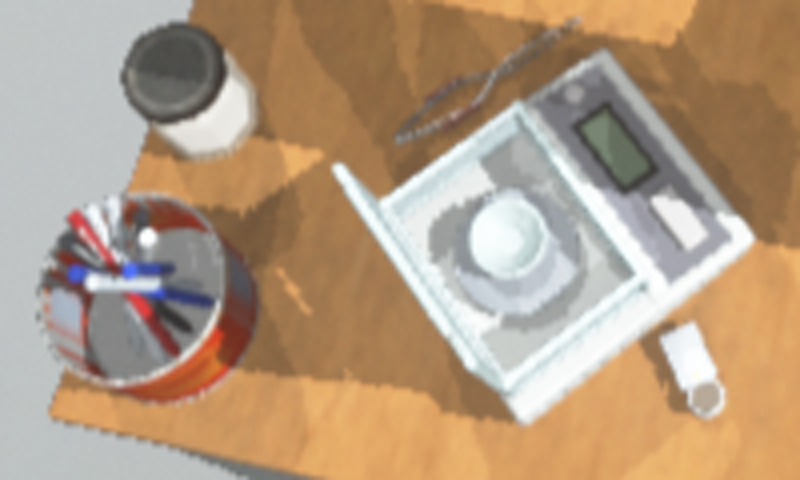

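Crop: tare key is the white bar at crop (678,220) (full px 259.5,305), power key at (575,93), display (613,148), shield rim corners (520,103), (645,283), (500,388), (380,200); cover leans back at the left (335,165)-(480,370).

Run:
```python
from h import *
A=np.load("scene0.npz");p=eyes.camera_params("scene")
R=cv2.Rodrigues(np.array(p["rvec"],float))[0]; t=np.array(p["tvec"],float).ravel();C=-R.T@t
def ray(u,v,z):
    d=R.T@np.array([(u-p["cx"])/p["fx"],(v-p["cy"])/p["fy"],1]); return C+d*(z-C[2])/d[2]
cr=lambda x,y,z: ray(90+x/4-.375,250+y/4-.375,z)
for n,x,y,z in (("rimFR",520,103,.09),("rimFL",645,283,.09),("tare",678,220,.046),("power",575,93,.045),("disp",613,148,.041),("housFL",752,238,.034),("housFR",604,52,.034),("dish",507,236,.065)):
    q=cr(x,y,z); u,v=int(90+x/4),int(250+y/4); print(n,q.round(4),A["P"][v,u].round(4))
P=A["P"];v,u=np.mgrid[:384,:512]
roi=(u>165)&(u<280)&(v>258)&(v<358)&(A["d"]>0)
for lo,hi in((.03,.055),(.086,.094),(.1,.25)):
    q=P[roi&(P[...,2]>lo)&(P[...,2]<hi)]
    r=cv2.minAreaRect(q[:,:2].astype(np.float32)); print(lo,len(q),np.round(r[0],4),np.round(r[1],4),round(r[2],2))
q=P[roi&(P[...,2]>.11)&(P[...,2]<.25)]
c=q.mean(0);w=np.linalg.svd(q-c)[2]; print("cover plane c",c,"n",w[2],"z max",q[:,2].max())
print(q[np.argsort(-q[:,2])[:5]].round(3))
r=cv2.minAreaRect(q[:,:2].astype(np.float32));print(r)
# obstacles behind: cup, jar
for nm,a in(("cup",(u>95)&(u<157)&(v>295)&(v<355)),("jar",(u>118)&(u<156)&(v>252)&(v<292))):
    q=P[a&(A["d"]>0)&(P[...,2]>.05)]; print(nm,q.min(0).round(3),q.max(0).round(3))
```

```text
rimFR [0.5096 0.2287 0.09  ] [0.5082 0.2289 0.0948]
rimFL [0.4106 0.3201 0.09  ] [0.411  0.3177 0.0821]
tare [0.401 0.27  0.046] [0.401  0.2715 0.0486]
power [0.4832 0.2027 0.045 ] [0.4834 0.2048 0.0504]
disp [0.4515 0.2321 0.041 ] [0.4507 0.2336 0.0432]
housFL [0.3536 0.2689 0.034 ] [0.3527 0.2681 0.0324]
housFR [0.4721 0.1683 0.034 ] [0.4704 0.1705 0.0383]
dish [0.5011 0.305  0.065 ] [0.5018 0.306  0.0648]
0.03 3068 [0.4719 0.2842] [0.1826 0.1602] 49.38
0.086 351 [0.494 0.31 ] [0.1036 0.1359] 49.09
0.1 361 [0.5316 0.3539] [0.0122 0.1346] 49.36
cover plane c [0.52787712 0.35828187 0.18867491] n [-0.65354485 -0.75369295  0.06946987] z max 0.22127201026731666
[[0.567 0.327 0.221]
 [0.541 0.349 0.221]
 [0.528 0.363 0.22 ]
 [0.565 0.328 0.22 ]
 [0.523 0.366 0.219]]
((0.5318761467933655, 0.35423535108566284), (0.011337988078594208, 0.1345767229795456), 49.318973541259766)
cup [0.652 0.327 0.05 ] [0.784 0.439 0.139]
jar [0.694 0.212 0.05 ] [0.784 0.287 0.105]
```

Request:
move_arm:
  plan:
    - [0,0,1,-0.375,0.65,0.125,0.1]
    - [0,0,1,-0.375,0.65,0.125,0.1]
    - [0,0,1,-0.375,0.65,0.125,0.1]
    - [0,0,1,-0.375,0.65,0.125,0.1]
    - [0,0,1,-0.375,0.65,0.125,0.1]
    - [0,0,1,-0.375,0.65,0.125,0.1]
    - [0,0,1,-0.375,0.65,0.125,0.1]
    - [0,0,1,-0.375,0.65,0.125,0.1]
    - [0,0,1,-0.375,0.65,0.125,0.1]
    - [0,0,0.86,-0.375,0.65,0.125,0.1]
    - [0.758,-0.652,0,0,0,0,0.1]
    - [0.758,-0.652,0,0,0,0,0.1]
    - [0.758,-0.652,0,0,0,0,0.1]
    - [0.758,-0.652,0,0,0,0,0.1]
    - [0.758,-0.652,0,0,0,0,0.1]
    - [0.758,-0.652,0,0,0,0,0.1]
    - [0.758,-0.652,0,0,0,0,0.1]
    - [0.758,-0.652,0,0,0,0,0.1]
    - [0.758,-0.652,0,0,0,0,0.1]
    - [0,0,0,0,0,0,0.1]

```text
time: 2.1
ee_pos: [0.4474, 0.2595, 0.2703]
orientation: [[-0.757, 0.469, 0.455], [0.653, 0.538, 0.533], [0.005, 0.7, -0.714]]
force: [-0.3, 0.8, -0.8]
gripper_width: 0.0395
grasp_force: 0.0
```

Request:
move_arm:
  plan:
    - [0,0,0,0,0,-0.75,0.1]
    - [0,0,0,0,0,-0.75,0.1]
    - [0,0,0,0,0,-0.75,0.1]
    - [0,0,0,0,0,-0.75,0.1]
    - [0,0,0,0,0,-0.75,0.1]
    - [0,0,0,0,0,0,0.1]

```text
time: 2.7
ee_pos: [0.4555, 0.2624, 0.1233]
orientation: [[-0.761, 0.472, 0.445], [0.649, 0.543, 0.533], [0.011, 0.694, -0.719]]
force: [0.4, 0.1, -0.5]
gripper_width: 0.0396
grasp_force: 0.0
```

Run:
```python
from h import *
s=readout.read_state(); print(np.round(s["joints"],3),s["ee_pos"],s["force"])
im,d,p,R,t=grab("wrist"); print(-R.T@t,R[2])
im2=grab("side")[0][190:330,150:350]
cv2.imwrite("pics/w1.png",np.hstack([im,cv2.resize(im2,(288,384))])[:,:,::-1])
```

```text
[-0.035  0.354  2.373  1.752  0.592 -2.52 ] [0.45553258 0.26236635 0.12331096] [ 0.37172154  0.14791009 -0.50918237]
[0.32394021 0.22488474 0.24032386] [ 0.64090514  0.32936722 -0.69336703]
```

View pics/w1.png

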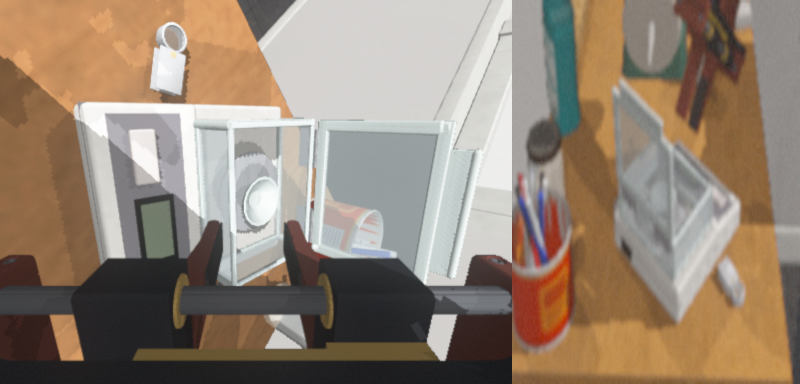

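The wrist view shows the balance square to the tool (panel left with tare key at px (145,157), display (157,225)). The cover stands upright at about columns 320–480, with the fingers at (205,245) and (297,245) over the shield front. Joint 3 is near its limit at a 45° tilt, so I'll use 35°. First I'll dry-run the end of the path, which is free while the cover is open.

```bash
cat > path.py <<'E'
from h import *
O=np.array([.4719,.2842,0]);ps=np.deg2rad(49.3)
BX=np.array([np.cos(ps),np.sin(ps),0]);BY=np.array([-np.sin(ps),np.cos(ps),0]);Z=np.array([0,0,1.])
w=lambda x,y,z:O+x*BX+y*BY+z*Z
def ori(phi):
    c,s=np.cos(phi),np.sin(phi); z=s*BX-c*Z; y=c*BX+s*Z
    return np.stack([np.cross(y,z),y,z],1)
def tcp(th,off,phi,s=.010,yl=-.02):
    th=np.deg2rad(th);R=ori(np.deg2rad(phi))
    return w(.0885-.1205*np.cos(th),yl,.093+.1205*np.sin(th))+s*R[:,2]+off*R[:,1]
PH=lambda th:max(0,35*(1-th/90))
def step(p0,R0,p1,phi1,n):
    r=cv2.Rodrigues(ori(np.deg2rad(phi1))@R0.T)[0].ravel()/np.deg2rad(5)/n
    return np.r_[r,(p1-p0)/.04/n].round(3)
E
python3 - <<'E'
from path import *
s=readout.read_state();p0=np.array(s["ee_pos"]);R0=np.array(s["orientation"])
p1=tcp(0,.022,35);print(p1,"x4:",step(p0,R0,p1,35,4).tolist())
# reverse B-path
pp,pa=p1,35
for th in (10,20,30,40,50,60):
    q=tcp(th,.022,PH(th)); print(th,q.round(4),"x3",step(pp,ori(np.deg2rad(pa)),q,PH(th),3).tolist());pp,pa=q,PH(th)
E
```

```text
[0.48168751 0.26490881 0.09742716] x4: [-0.363, 0.284, -0.013, 0.163, 0.014, -0.181]
10 [0.483  0.2665 0.1167] x3 [-0.197, 0.169, 0.0, 0.011, 0.013, 0.161]
20 [0.4867 0.2707 0.1354] x3 [-0.197, 0.169, -0.0, 0.03, 0.035, 0.155]
30 [0.4925 0.2775 0.1528] x3 [-0.197, 0.169, -0.0, 0.048, 0.056, 0.145]
40 [0.5003 0.2865 0.1683] x3 [-0.197, 0.169, 0.0, 0.065, 0.076, 0.13]
50 [0.5098 0.2976 0.1816] x3 [-0.197, 0.169, -0.0, 0.08, 0.093, 0.11]
60 [0.5209 0.3104 0.192 ] x3 [-0.197, 0.169, 0.0, 0.092, 0.107, 0.087]
```

Request:
move_arm:
  plan:
    - [-0.363,0.284,-0.013,0.163,0.014,-0.181,-0.14]
    - [-0.363,0.284,-0.013,0.163,0.014,-0.181,-0.14]
    - [-0.363,0.284,-0.013,0.163,0.014,-0.181,-0.14]
    - [-0.363,0.284,-0.013,0.163,0.014,-0.181,-0.14]
    - [0,0,0,0,0,0,-0.14]
    - [0,0,0,0,0,0,-0.14]

```text
time: 3.4
ee_pos: [0.4822, 0.2646, 0.0996]
orientation: [[-0.759, 0.53, 0.379], [0.651, 0.622, 0.435], [-0.005, 0.577, -0.817]]
force: [0.1, 0.2, 0.5]
gripper_width: 0.0498
grasp_force: 0.0
```

Run:
```python
from path import *
s=readout.read_state();p0=np.array(s["ee_pos"]);R0=np.array(s["orientation"])
print(np.round(s["joints"],3)); print("err p",p0-tcp(0,.022,35),"r",step(p0,R0,p0,35,1))
```

```text
[ 0.088  0.356  2.233  1.388  0.419 -2.046]
err p [ 0.00053112 -0.00029611  0.00219425] r [ 0.005  0.077 -0.01   0.     0.     0.   ]
```

Request:
move_arm:
  plan:
    - [-0.29,0.25,0,0.016,0.02,0.24,0.27]
    - [-0.29,0.25,0,0.016,0.02,0.24,0.27]
    - [-0.29,0.25,0,0.045,0.052,0.23,0.27]
    - [-0.29,0.25,0,0.045,0.052,0.23,0.27]
    - [-0.29,0.25,0,0.072,0.084,0.22,0.27]
    - [-0.29,0.25,0,0.072,0.084,0.22,0.27]
    - [-0.29,0.25,0,0.1,0.114,0.195,0.27]
    - [-0.29,0.25,0,0.1,0.114,0.195,0.27]
    - [-0.29,0.25,0,0.12,0.14,0.165,0.27]
    - [-0.29,0.25,0,0.12,0.14,0.165,0.27]
    - [0,0,0,0,0,0.6,0.27]
    - [-0.4,0.34,0,0,0,0.6,0.27]
    - [-0.4,0.34,0,0,0,0.6,0.27]
    - [-0.4,0.34,0,0,0,0.6,0.27]
    - [-0.4,0.34,0,0,0,0.6,0.27]
    - [0,0,0,0,0,0,0.27]

```text
time: 5.0
ee_pos: [0.5111, 0.2978, 0.3041]
orientation: [[-0.759, 0.647, 0.071], [0.651, 0.755, 0.076], [-0.005, 0.104, -0.995]]
force: [0.5, 0.2, 0.0]
gripper_width: 0.032
grasp_force: 0.0
```

Run:
```python
from path import *
s=readout.read_state();p0=np.array(s["ee_pos"]);R0=np.array(s["orientation"])
print(np.round(s["joints"],3),p0)
q=tcp(94,0,0);qu=q.copy();qu[2]=p0[2];print(q)
print("over x4",step(p0,R0,qu,0,4).tolist()); print("down x4",((q-qu)/.04/4).round(3))
```

```text
[ 0.382  0.229  1.498  0.045  1.32  -0.489] [0.51112836 0.29784949 0.30407444]
[0.55025471 0.34462554 0.20320647]
over x4 [-0.218, 0.205, -0.005, 0.245, 0.292, 0.0]
down x4 [ 0.    0.   -0.63]
```

Request:
move_arm:
  plan:
    - [-0.218,0.205,-0.005,0.245,0.292,0,0.27]
    - [-0.218,0.205,-0.005,0.245,0.292,0,0.27]
    - [-0.218,0.205,-0.005,0.245,0.292,0,0.27]
    - [-0.218,0.205,-0.005,0.245,0.292,0,0.27]
    - [0,0,0,0,0,0,0.27]

```text
time: 5.5
ee_pos: [0.5486, 0.3441, 0.2983]
orientation: [[-0.758, 0.652, -0.007], [0.652, 0.758, -0.003], [0.004, -0.007, -1.0]]
force: [-0.9, 0.8, -0.3]
gripper_width: 0.0319
grasp_force: 0.0
```

Run:
```python
from path import *
s=readout.read_state();p0=np.array(s["ee_pos"]);R0=np.array(s["orientation"])
print(np.round(s["joints"],3),p0)
for n in("side","wrist","scene"):
    im,d,p,R,t=grab(n);P=cloud(d,p,R,t)-O
    L=np.stack([P@BX,P@BY,P[...,2]],-1)
    m=(d>0)&(abs(L[...,1])<.05)&(L[...,2]>.20)&(L[...,2]<.235)&(L[...,0]>.05)&(L[...,0]<.14)
    print(n,m.sum(), L[m].mean(0).round(4) if m.any() else "",np.percentile(L[m][:,2],98).round(4) if m.any() else "")
    if n=="wrist": cv2.imwrite("pics/w2.png",im[:,:,::-1])
q=tcp(94,0,0);print("corr",step(p0,R0,np.r_[q[:2],p0[2]],0,1).tolist(),(q-p0)/.04)
```

```text
[ 4.53e-01  3.80e-01  1.29e+00  1.00e-03  1.48e+00 -4.08e-01] [0.54862489 0.34413628 0.29826237]
side 195 [0.0952 0.0047 0.2099] 0.2175
wrist 606 [0.0931 0.0038 0.2155] 0.2171
scene 143 [0.0947 0.0026 0.2152] 0.2191
corr [0.03, -0.085, -0.003, 0.041, 0.012, 0.0] [ 0.0407454   0.01223131 -2.37639756]
```

View pics/w2.png

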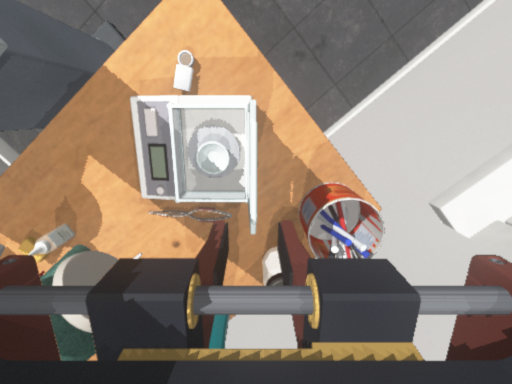

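Wrist view: the cover bead line is at column 253 (rows 100–230), midway between the finger tips at columns 220 and 285, and the cup sits well behind at (340,220). I measured the bead at local x of about 95 mm with its top at z 0.218, as expected. Going down to straddle it.

Request:
move_arm:
  plan:
    - [0,0,0,0,0,-0.595,0.27]
    - [0,0,0,0,0,-0.595,0.27]
    - [0,0,0,0,0,-0.595,0.27]
    - [0,0,0,0,0,-0.595,0.27]
    - [0,0,0,0,0,0,0.27]

```text
time: 6.15
ee_pos: [0.5455, 0.3415, 0.2017]
orientation: [[-0.757, 0.653, -0.011], [0.653, 0.757, -0.005], [0.005, -0.012, -1.0]]
force: [0.1, 0.1, -0.2]
gripper_width: 0.032
grasp_force: 0.0
```

Run:
```python
from path import *
s=readout.read_state();p0=np.array(s["ee_pos"]);R0=np.array(s["orientation"]);print(p0,s["force"])
pp,Rp=p0,R0
for th in (86,78,70,64,58):
    q=tcp(th,0,PH(th)); print(th,q.round(4),"x4",step(pp,Rp,q,PH(th),4).tolist());pp,Rp=q,ori(np.deg2rad(PH(th)))
```

```text
[0.5454901  0.34152017 0.20173888] [ 0.12817718  0.10293162 -0.1602955 ]
86 [0.5395 0.3321 0.2032] x4 [0.074, -0.083, 0.002, -0.038, -0.059, 0.009]
78 [0.529  0.3199 0.2009] x4 [0.118, -0.101, -0.0, -0.066, -0.076, -0.014]
70 [0.5188 0.308  0.1963] x4 [0.118, -0.101, -0.0, -0.064, -0.074, -0.029]
64 [0.5115 0.2995 0.1915] x4 [0.088, -0.076, 0.0, -0.046, -0.053, -0.03]
58 [0.5045 0.2915 0.1854] x4 [0.088, -0.076, -0.0, -0.043, -0.05, -0.038]
```

Request:
move_arm:
  plan:
    - [0.074,-0.083,0.002,-0.038,-0.059,0.009,0.27]
    - [0.074,-0.083,0.002,-0.038,-0.059,0.009,0.27]
    - [0.074,-0.083,0.002,-0.038,-0.059,0.009,0.27]
    - [0.074,-0.083,0.002,-0.038,-0.059,0.009,0.27]
    - [0.118,-0.101,0,-0.066,-0.076,-0.014,0.27]
    - [0.118,-0.101,0,-0.066,-0.076,-0.014,0.27]
    - [0.118,-0.101,0,-0.066,-0.076,-0.014,0.27]
    - [0.118,-0.101,0,-0.066,-0.076,-0.014,0.27]
    - [0.118,-0.101,0,-0.064,-0.074,-0.029,0.27]
    - [0.118,-0.101,0,-0.064,-0.074,-0.029,0.27]
    - [0.118,-0.101,0,-0.064,-0.074,-0.029,0.27]
    - [0.118,-0.101,0,-0.064,-0.074,-0.029,0.27]
    - [0.088,-0.076,0,-0.046,-0.053,-0.03,0.27]
    - [0.088,-0.076,0,-0.046,-0.053,-0.03,0.27]
    - [0.088,-0.076,0,-0.046,-0.053,-0.03,0.27]
    - [0.088,-0.076,0,-0.046,-0.053,-0.03,0.27]

```text
time: 7.75
ee_pos: [0.5145, 0.3017, 0.1947]
orientation: [[-0.758, 0.641, 0.121], [0.652, 0.746, 0.136], [-0.003, 0.182, -0.983]]
force: [0.6, 0.0, -0.3]
gripper_width: 0.0321
grasp_force: 0.0
```

```bash
cat > look.py <<'E'
from path import *
import sys
def cover(save=None):
    s=readout.read_state();p0=np.array(s["ee_pos"]);R0=np.array(s["orientation"])
    print(np.round(s["joints"],3),p0.round(4),np.round(s["force"],2),s["gripper_width"])
    im,d,p,R,t=grab("side");P=cloud(d,p,R,t)-O
    L=np.stack([P@BX,P@BY,P[...,2]],-1);m=(d>0)&(L[...,1]>.02)&(L[...,1]<.068)&(L[...,2]>.10)&(L[...,2]<.23)&(L[...,0]>-.04)&(L[...,0]<.11)
    q=L[m]; a=np.degrees(np.arctan2(q[:,2]-.093,.0885-q[:,0])); r=np.hypot(q[:,2]-.093,.0885-q[:,0]); k=(r>.04)&(r<.126)
    print("cover angle med",np.median(a[k]).round(1),np.percentile(a[k],[10,90]).round(1),k.sum())
    if save: cv2.imwrite(save,cv2.resize(im[190:330,150:350],(800,560))[:,:,::-1])
    return p0,R0
E
python3 - <<'E'
from look import *
cover("pics/s3.png")
E
```

```text
[ 0.36   0.295  1.702  0.102  0.984 -0.551] [0.5145 0.3017 0.1947] [ 0.65  0.01 -0.28] 0.03205565003199222
cover angle med 72.9 [71.7 74.3] 515
```

View pics/s3.png

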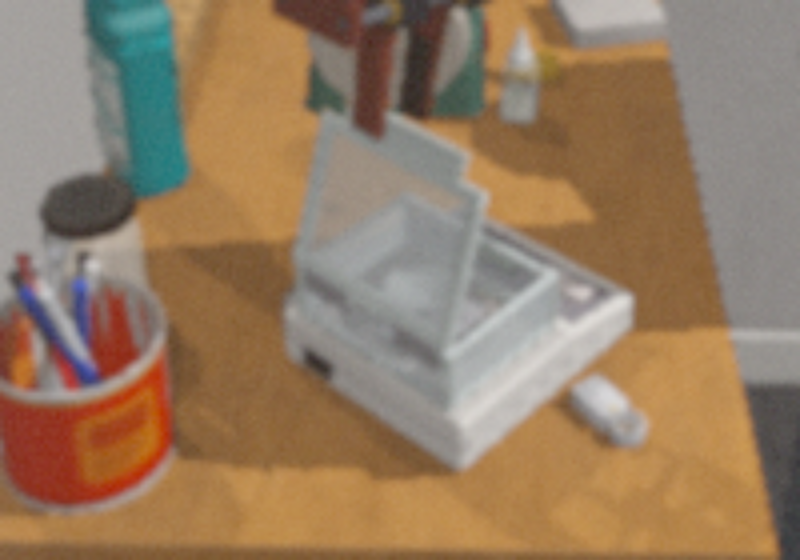

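Side view: the rear finger (370,100) is behind the cover lip, and the cover has tipped forward to about 73° and is about to fall onto the front finger. Continuing slowly.

Request:
move_arm:
  plan:
    - [0.088,-0.076,0,-0.046,-0.053,-0.035,0.27]
    - [0.088,-0.076,0,-0.046,-0.053,-0.035,0.27]
    - [0.088,-0.076,0,-0.046,-0.053,-0.037,0.27]
    - [0.088,-0.076,0,-0.044,-0.05,-0.038,0.27]
    - [0.088,-0.076,0,-0.044,-0.05,-0.04,0.27]
    - [0.088,-0.076,0,-0.044,-0.05,-0.04,0.27]
    - [0,0,0,0,0,0,0.27]
    - [0,0,0,0,0,0,0.27]

```text
time: 8.6
ee_pos: [0.5033, 0.2892, 0.1856]
orientation: [[-0.758, 0.633, 0.158], [0.652, 0.736, 0.18], [-0.002, 0.24, -0.971]]
force: [-0.5, -0.8, 1.0]
gripper_width: 0.0318
grasp_force: 0.6
```

Run:
```python
from look import *
p0,R0=cover()
pp,Rp=p0,R0
for th,n in ((47,8),(30,8),(15,8),(7,5),(0,8),(-3,5)):
    off=.022; q=tcp(th,off,PH(th)); print(th,q.round(4),"x",n,step(pp,Rp,q,PH(th),n).tolist());pp,Rp=q,ori(np.deg2rad(PH(th)))
```

```text
[ 0.322  0.262  1.793  0.157  0.883 -0.626] [0.5033 0.2892 0.1856] [-0.47 -0.84  1.04] 0.03181356123822441
cover angle med 51.0 [49.6 52.6] 540
47 [0.5068 0.2941 0.1779] x 8 [0.056, -0.044, 0.001, 0.011, 0.015, -0.024]
30 [0.4925 0.2775 0.1528] x 8 [0.125, -0.108, -0.0, -0.045, -0.052, -0.078]
15 [0.4846 0.2683 0.1262] x 8 [0.111, -0.095, 0.0, -0.025, -0.029, -0.083]
7 [0.4824 0.2657 0.111 ] x 5 [0.094, -0.081, -0.0, -0.011, -0.013, -0.076]
0 [0.4817 0.2649 0.0974] x 8 [0.052, -0.044, 0.0, -0.002, -0.003, -0.042]
-3 [0.4817 0.265  0.0916] x 5 [0.035, -0.03, -0.0, 0.0, 0.0, -0.029]
```

The front finger caught the cover at 51°. Now I'll widen the gap and lower.

Request:
move_arm:
  plan:
    - [0.056,-0.044,0,0.011,0.015,-0.024,0.22]
    - [0.056,-0.044,0,0.011,0.015,-0.024,0.17]
    - [0.056,-0.044,0,0.011,0.015,-0.024,0.12]
    - [0.056,-0.044,0,0.011,0.015,-0.024,0.07]
    - [0.056,-0.044,0,0.011,0.015,-0.024,0.02]
    - [0.056,-0.044,0,0.011,0.015,-0.024,-0.03]
    - [0.056,-0.044,0,0.011,0.015,-0.024,-0.08]
    - [0.056,-0.044,0,0.011,0.015,-0.024,-0.14]
    - [0.125,-0.108,0,-0.045,-0.052,-0.078,-0.14]
    - [0.125,-0.108,0,-0.045,-0.052,-0.078,-0.14]
    - [0.125,-0.108,0,-0.045,-0.052,-0.078,-0.14]
    - [0.125,-0.108,0,-0.045,-0.052,-0.078,-0.14]
    - [0.125,-0.108,0,-0.045,-0.052,-0.078,-0.14]
    - [0.125,-0.108,0,-0.045,-0.052,-0.078,-0.14]
    - [0.125,-0.108,0,-0.045,-0.052,-0.078,-0.14]
    - [0.125,-0.108,0,-0.045,-0.052,-0.078,-0.14]
    - [0,0,0,0,0,0,-0.14]

```text
time: 10.35
ee_pos: [0.4913, 0.2767, 0.152]
orientation: [[-0.757, 0.6, 0.258], [0.653, 0.695, 0.3], [0.001, 0.395, -0.918]]
force: [-1.4, -1.0, 0.1]
gripper_width: 0.0501
grasp_force: 0.8
```

Run:
```python
from look import *
p0,R0=cover("pics/s4.png")
pp,Rp=p0,R0
for th,n in ((15,8),(7,5),(3,4),(0,5)):
    off=.022; q=tcp(th,off,PH(th)); print(th,q.round(4),"x",n,step(pp,Rp,q,PH(th),n).tolist());pp,Rp=q,ori(np.deg2rad(PH(th)))
```

```text
[ 0.229  0.246  1.993  0.42   0.609 -0.941] [0.4913 0.2767 0.152 ] [-1.35 -1.02  0.15] 0.05009568479630009
cover angle med 30.5 [29.1 32.3] 506
15 [0.4846 0.2683 0.1262] x 8 [0.111, -0.096, 0.002, -0.021, -0.026, -0.081]
7 [0.4824 0.2657 0.111 ] x 5 [0.094, -0.081, -0.0, -0.011, -0.013, -0.076]
3 [0.4819 0.2651 0.1032] x 4 [0.059, -0.051, 0.0, -0.003, -0.004, -0.048]
0 [0.4817 0.2649 0.0974] x 5 [0.035, -0.03, 0.0, -0.001, -0.001, -0.029]
```

View pics/s4.png

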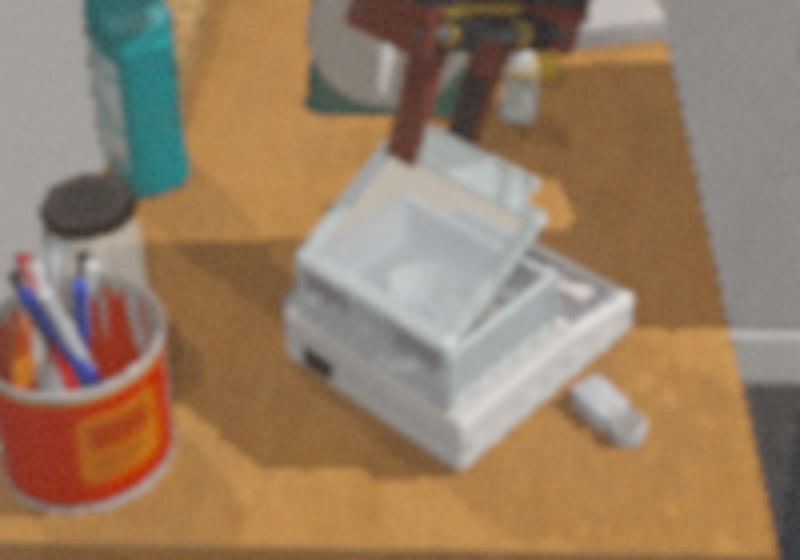

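Side view: the cover rests at 30° on the front finger (465,115), with the rear finger (410,120) clear above it. Continuing to about 3°.

Request:
move_arm:
  plan:
    - [0.111,-0.096,0,-0.021,-0.026,-0.081,-0.14]
    - [0.111,-0.096,0,-0.021,-0.026,-0.081,-0.14]
    - [0.111,-0.096,0,-0.021,-0.026,-0.081,-0.14]
    - [0.111,-0.096,0,-0.021,-0.026,-0.081,-0.14]
    - [0.111,-0.096,0,-0.021,-0.026,-0.081,-0.14]
    - [0.111,-0.096,0,-0.021,-0.026,-0.081,-0.14]
    - [0.111,-0.096,0,-0.021,-0.026,-0.081,-0.14]
    - [0.111,-0.096,0,-0.021,-0.026,-0.081,-0.14]
    - [0.094,-0.081,0,-0.011,-0.013,-0.076,-0.14]
    - [0.094,-0.081,0,-0.011,-0.013,-0.076,-0.14]
    - [0.094,-0.081,0,-0.011,-0.013,-0.076,-0.14]
    - [0.094,-0.081,0,-0.011,-0.013,-0.076,-0.14]
    - [0.094,-0.081,0,-0.011,-0.013,-0.076,-0.14]
    - [0.059,-0.051,0,-0.003,-0.004,-0.048,-0.14]
    - [0.059,-0.051,0,-0.003,-0.004,-0.048,-0.14]
    - [0.059,-0.051,0,-0.003,-0.004,-0.048,-0.14]
    - [0.059,-0.051,0,-0.003,-0.004,-0.048,-0.14]

```text
time: 12.1
ee_pos: [0.4835, 0.2658, 0.1042]
orientation: [[-0.758, 0.541, 0.365], [0.653, 0.629, 0.422], [-0.002, 0.558, -0.83]]
force: [-2.5, -0.7, -1.0]
gripper_width: 0.0502
grasp_force: 0.9
```

Run:
```python
from look import *
p0,R0=cover()
q=tcp(0,.014,35); print(q,"x14",step(p0,R0,q,35,14).tolist())
```

```text
[ 0.104  0.339  2.208  1.248  0.414 -1.885] [0.4835 0.2658 0.1042] [-2.48 -0.72 -0.99] 0.05015374424724221
cover angle med 6.4 [5.3 8.2] 286
[0.47741417 0.2599406  0.09283855] x14 [0.013, -0.009, 0.001, -0.011, -0.011, -0.02]
```

Request:
move_arm:
  plan:
    - [0.013,-0.009,0,-0.011,-0.011,-0.02,-0.14]
    - [0.013,-0.009,0,-0.011,-0.011,-0.02,-0.14]
    - [0.013,-0.009,0,-0.011,-0.011,-0.02,-0.14]
    - [0.013,-0.009,0,-0.011,-0.011,-0.02,-0.14]
    - [0.013,-0.009,0,-0.011,-0.011,-0.02,-0.14]
    - [0.013,-0.009,0,-0.011,-0.011,-0.02,-0.14]
    - [0.013,-0.009,0,-0.011,-0.011,-0.02,-0.14]
    - [0.013,-0.009,0,-0.011,-0.011,-0.02,-0.14]
    - [0.013,-0.009,0,-0.011,-0.011,-0.02,-0.14]
    - [0.013,-0.009,0,-0.011,-0.011,-0.02,-0.14]
    - [0.013,-0.009,0,-0.011,-0.011,-0.02,-0.14]
    - [0.013,-0.009,0,-0.011,-0.011,-0.02,-0.14]
    - [0.013,-0.009,0,-0.011,-0.011,-0.02,-0.14]
    - [0.013,-0.009,0,-0.011,-0.011,-0.02,-0.14]
    - [0,0,0,0,0,0,-0.14]

```text
time: 13.65
ee_pos: [0.4772, 0.2598, 0.0929]
orientation: [[-0.758, 0.535, 0.374], [0.653, 0.62, 0.435], [0.001, 0.574, -0.819]]
force: [0.1, -0.2, -0.1]
gripper_width: 0.0501
grasp_force: 0.0
```

Run:
```python
from look import *
p0,R0=cover("pics/s5.png")
im,d,p,R,t=grab("side");P=cloud(d,p,R,t)-O
L=np.stack([P@BX,P@BY,P[...,2]],-1)
for a,b in((-.036,-.025),(-.01,.02),(.05,.08)):
    m=(d>0)&(L[...,1]>.01)&(L[...,1]<.062)&(L[...,0]>a)&(L[...,0]<b)&(L[...,2]>.08)&(L[...,2]<.15);print(a,np.percentile(L[m][:,2],[50,90]).round(4),m.sum())
q=tcp(0,.014,35);print((p0-q).round(4), ((p0-O)@BX).round(4))
```

```text
[ 0.074  0.368  2.247  1.422  0.424 -2.094] [0.4772 0.2598 0.0929] [ 0.12 -0.2  -0.12] 0.05005749069821431
  return _methods._mean(a, axis=axis, dtype=dtype,
  ret = ret.dtype.type(ret / rcount)
Traceback (most recent call last):
  File "look.py", line 9, in cover
    print("cover angle med",np.median(a[k]).round(1),np.percentile(a[k],[10,90]).round(1),k.sum())
                                                     ~~~~~~~~~~~~~^^^^^^^^^^^^^^
IndexError: index -1 is out of bounds for axis 0 with size 0
```

Force is zero and no points remain above the rim height, so the cover is shut and off the finger. Backing out forward, then up.

Request:
move_arm:
  plan:
    - [0,0,0,-0.09,-0.11,0,-0.14]
    - [0,0,0,-0.09,-0.11,0,-0.14]
    - [0,0,0,-0.09,-0.11,0,-0.14]
    - [0,0,0,-0.09,-0.11,0,-0.14]
    - [0,0,0,0,0,0.5,-0.14]
    - [0,0,0,0,0,0.5,-0.14]
    - [-0.54,0.47,0,0,0,0.5,-0.14]
    - [-0.54,0.47,0,0,0,0.5,0.2]
    - [-0.54,0.47,0,0,0,0.3,0.6]
    - [-0.54,0.47,0,0,0,0.3,1]
    - [-0.54,0.47,0,0,0,0.3,1]
    - [-0.54,0.47,0,0,0,0,1]
    - [-0.54,0.47,0,0,0,0,1]
    - [0,0,0,0,0,0,1]

```text
time: 15.1
ee_pos: [0.463, 0.2476, 0.1951]
orientation: [[-0.762, 0.633, 0.136], [0.648, 0.74, 0.18], [0.013, 0.225, -0.974]]
force: [-0.2, 0.2, -0.1]
gripper_width: 0.0005
grasp_force: 0.0
```

Run:
```python
from path import *
s=readout.read_state();p0=np.array(s["ee_pos"]);R0=np.array(s["orientation"])
print(np.round(s["joints"],3),p0.round(4),np.round(s["force"],2),s["gripper_width"])
for n in("wrist","scene"):
    im,d,p,R,t=grab(n);P=cloud(d,p,R,t)-O;L=np.stack([P@BX,P@BY,P[...,2]],-1)
    hsv=cv2.cvtColor(im,cv2.COLOR_RGB2HSV)
    m=(d>0)&(L[...,0]>-.075)&(L[...,0]<-.04)&(L[...,1]>.015)&(L[...,1]<.072)&(L[...,2]>.025)&(L[...,2]<.06)
    v=hsv[...,2]; k=(m&(v>np.percentile(v[m],60)+0)).astype(np.uint8)
    _,lab,st,_=cv2.connectedComponentsWithStats(k); i=1+np.argmax(st[1:,4]); q=L[lab==i]
    print(n,"tare",np.median(q,0).round(4),q.min(0).round(4),q.max(0).round(4),len(q))
    m=(d>0)&(abs(L[...,1])<.06)&(L[...,2]>.075)&(L[...,2]<.16)
    for a,b in((-.036,-.028),(-.01,.02),(.05,.08)):
        e=m&(L[...,0]>a)&(L[...,0]<b); print(a,np.median(L[e][:,2]).round(4) if e.any() else None,e.sum())
    cv2.imwrite(f"pics/{n}6.png",im[:,:,::-1])
q=w(-.057,.0445,.075);print("to tare",q,"x6",step(p0,R0,q,9,6).tolist())
```

```text
[ 0.256  0.183  1.871  0.177  0.915 -0.705] [0.463  0.2476 0.1951] [-0.24  0.17 -0.07] 0.0005177530480844506
wrist tare [-0.0603  0.0484  0.0455] [-0.0691  0.027   0.038 ] [-0.0523  0.0651  0.0485] 521
-0.036 0.0949 796
-0.01 0.0942 3185
0.05 0.0943 2962
scene tare [-0.057   0.0509  0.0463] [-0.0686  0.0268  0.0378] [-0.0498  0.0639  0.0498] 77
-0.036 0.0961 114
-0.01 0.0954 573
0.05 0.0952 655
to tare [0.40099341 0.27000472 0.075     ] x6 [-0.119, 0.068, -0.01, -0.258, 0.094, -0.501]
```

View pics/wrist6.png

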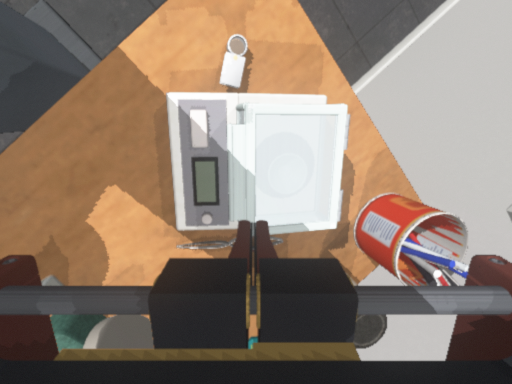

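The wrist view shows the cover shut and level (frame about (235–345,105–230), z 0.095 throughout). The tare key is at (199,127), the power key at (207,219), and the dish and other things are undisturbed. Going over the tare key with closed fingers.

Request:
move_arm:
  plan:
    - [-0.18,0.1,-0.015,-0.4,0.14,0,1]
    - [-0.18,0.1,-0.015,-0.4,0.14,0,1]
    - [-0.18,0.1,-0.015,-0.4,0.14,0,1]
    - [-0.18,0.1,-0.015,-0.4,0.14,0,1]
    - [0,0,0,0,0,-0.6,1]
    - [0,0,0,0,0,-0.6,1]
    - [0,0,0,0,0,-0.6,1]
    - [0,0,0,0,0,-0.6,1]
    - [0,0,0,0,0,-0.6,1]
    - [0,0,0,0,0,0,1]

```text
time: 16.2
ee_pos: [0.3943, 0.2673, 0.0717]
orientation: [[-0.757, 0.647, 0.095], [0.654, 0.748, 0.116], [0.004, 0.15, -0.989]]
force: [0.1, -0.2, -0.1]
gripper_width: 0.0003
grasp_force: 0.0
```

Run:
```python
from path import *
s=readout.read_state();p0=np.array(s["ee_pos"]);R0=np.array(s["orientation"])
print(np.round(s["joints"],3),p0.round(4),np.round(s["force"],2))
q=w(-.0585,.046,.056);print("to",q,"x3",step(p0,R0,q,9,3).tolist())
print("press 1mm unit",(ori(np.deg2rad(9))[:,2]*.001/.04).round(4))
```

```text
[ 0.393  0.339  2.054  0.122  0.619 -0.559] [0.3943 0.2673 0.0717] [ 0.14 -0.16 -0.1 ]
to [0.39887806 0.26984567 0.056     ] x3 [0.01, -0.027, 0.009, 0.038, 0.021, -0.131]
press 1mm unit [ 0.0026  0.003  -0.0247]
```

Request:
move_arm:
  plan:
    - [0.01,-0.027,0,0.038,0.021,-0.131,1]
    - [0.01,-0.027,0,0.038,0.021,-0.131,1]
    - [0.01,-0.027,0,0.038,0.021,-0.131,1]
    - [0,0,0,0.005,0.006,-0.05,1]
    - [0,0,0,0.005,0.006,-0.05,1]
    - [0,0,0,0.005,0.006,-0.05,1]
    - [0,0,0,0.003,0.003,-0.025,1]
    - [0,0,0,0,0,0,1]
    - [0,0,0,0,0,0,1]

```text
time: 17.1
ee_pos: [0.403, 0.2727, 0.0518]
orientation: [[-0.757, 0.644, 0.108], [0.653, 0.748, 0.121], [-0.004, 0.162, -0.987]]
force: [-0.1, -0.2, -0.1]
gripper_width: 0.0004
grasp_force: 0.0
```

Request:
move_arm:
  plan:
    - [0,0,0,-0.08,-0.06,-0.03,1]
    - [0,0,0,0.003,0.003,-0.025,1]
    - [0,0,0,0.003,0.003,-0.025,1]
    - [0,0,0,0.003,0.003,-0.025,1]
    - [0,0,0,0.003,0.003,-0.025,1]
    - [0,0,0,0.003,0.003,-0.025,1]
    - [0,0,0,0,0,0,1]
    - [0,0,0,0,0,0,1]

```text
time: 17.9
ee_pos: [0.4005, 0.2709, 0.0456]
orientation: [[-0.757, 0.644, 0.109], [0.653, 0.748, 0.121], [-0.004, 0.162, -0.987]]
force: [0.4, 0.1, 2.1]
gripper_width: 0.0007
grasp_force: 0.9
```

Request:
move_arm:
  plan:
    - [0,0,0,0.003,0.003,-0.025,1]
    - [0,0,0,0.003,0.003,-0.025,1]
    - [0,0,0,0.003,0.003,-0.025,1]
    - [0,0,0,0.001,0.001,-0.012,1]
    - [0,0,0,0,0,0,1]

```text
time: 18.4
ee_pos: [0.4008, 0.2713, 0.0425]
orientation: [[-0.757, 0.644, 0.109], [0.653, 0.748, 0.121], [-0.004, 0.162, -0.987]]
force: [-2.6, -1.9, 11.1]
gripper_width: 0.0008
grasp_force: 5.3
```

At 11 N, well past the 4.4 N spring force, the key is bottomed. Releasing straight up along the key's normal.

Request:
move_arm:
  plan:
    - [0,0,0,0,0,0,1]
    - [0,0,0,-0.005,-0.006,0.05,1]
    - [0,0,0,-0.005,-0.006,0.05,1]
    - [0,0,0,-0.005,-0.006,0.05,1]
    - [0,0,0,-0.01,-0.012,0.1,1]
    - [0,0,0,-0.02,-0.025,0.2,1]
    - [0,0,0,0,0,0.5,1]
    - [0,0,0,0,0,0.8,1]
    - [0,0,0,0,0,0.8,1]
    - [0,0,0,0,0,0.8,1]
    - [0,0,0,0,0,0,1]

```text
time: 19.5
ee_pos: [0.4018, 0.2702, 0.1807]
orientation: [[-0.757, 0.643, 0.116], [0.653, 0.747, 0.124], [-0.007, 0.17, -0.985]]
force: [0.9, 0.8, -0.3]
gripper_width: 0.0003
grasp_force: 0.0
```

Run:
```python
from path import *
s=readout.read_state();print(s["time"],np.round(s["ee_pos"],3),np.round(s["force"],2))
im,d,p,R,t=grab("wrist");P=cloud(d,p,R,t)-O;L=np.stack([P@BX,P@BY,P[...,2]],-1)
for nm,x,y in(("tare",-.059,.046),("lip",-.031,.0),("lid",.0,.06),("lidb",.08,.0),("power",-.055,-.062)):
    e=(d>0)&(abs(L[...,0]-x)<.005)&(abs(L[...,1]-y)<.006)&(L[...,2]<.13); print(nm,np.median(L[e][:,2]).round(4) if e.any() else None,e.sum())
cv2.imwrite("pics/w7.png",im[:,:,::-1])
```

```text
19.5 [0.402 0.27  0.181] [ 0.91  0.84 -0.32]
tare 0.0457 92
lip 0.0441 63
lid 0.0951 118
lidb 0.0954 88
power None 0
```

View pics/w7.png

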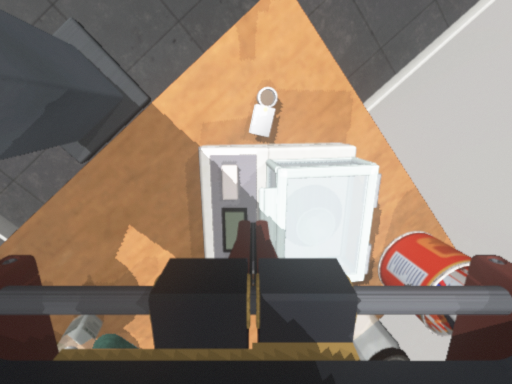

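The wrist view shows the cover shut (265–378,160–280), the tare key back up at (230,182) with its top at z 0.0457, and the loupe untouched at (263,115). The robot is clear of everything.

```bash
python3 -c "from workcell import ctrl; print(ctrl.finish_job())"
```

```text
the job is handed in; nothing more can be done
None
```

I tipped the cover forward from behind, caught it on the front finger and lowered it fully shut, then pressed the tare key down to its stop and let it come back up; the job is handed in at about 19.6 s.

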